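# Spin the rose turntable and stop its tab at the pointer

### The job

The small turntable on the instrument maker's bench has just been re-greased: flick its wheel with a fingertip, either way round, so that it runs freely, untouched, for at least two seconds. Then brake it with a fingertip so that it stops with the tab on its rim at the fixed pointer (the pointer aims at the tab, not beside it; you may nudge the wheel the last bit with the fingertip), take the finger away and leave the wheel at rest there. Do not pinch or lift anything, leave the wooden rose lying between the posts on the wheel, and do not disturb the other things on the bench.

Things in the scene. Friction and masses are not known exactly. Their poses are not given: they have to be found in the camera images.
- turntable: fixed steel foot of the turntable, 190 mm across; origin on the wheel's vertical axis at bench height, x axis from the axis towards the pointer, z up. The pointer's bracket is 30 mm wide and 65 mm tall and stands 200 to 216 mm from the axis; a flat bar 8 mm tall joins it to the foot.
- wheel_top (a point): on the axis, in the wheel's top face, 55 mm above the bench; x axis towards the tab. The plywood wheel is 280 mm across, 20 mm thick. Outside the posts its top face is bare and flat from radius 94 mm to the rim at 140 mm.
- wheel_post (a point): top of one of the wheel's three upright steel posts, the one opposite the tab, 80 mm above the bench. Posts are 12 mm thick, rise 25 mm above the top face, on a circle of radius 88 mm, at 60, 180 (this one) and 300 degrees anticlockwise from the tab.
- wheel (a joint): turn of the wheel, rad, anticlockwise from above positive, unlimited (counts on past 2 pi and below 0); any whole number of turns = tab exactly at the pointer. Ball bearing, inertia 0.005 to 0.008 kg m2: left alone it loses 0.15 to 0.4 rad/s each second. A light fingertip press on the top face stops it at once; it stays where stopped, and turns along under a pressed, moving fingertip.
- wheel_tab (a point): point on the wheel 163 mm from the axis, 51 mm above the bench, 5 mm outside the middle of the outer edge of the tab: a flat steel tongue 26 mm wide that stands out 17 mm beyond the rim, 45 to 55 mm above the bench; a dark line 8 mm wide on the top face leads to it. It meets the pointer tip when the tab is exactly there.
- pointer_tip (a point): tip of the fixed pointer, a horizontal steel cone 37 mm long aimed at the wheel's axis; 163 mm from the axis, 51 mm above the bench
- rose_center (a point): centre of the loose wooden rose (pierced sound-hole disc), 124 mm across, 12 mm thick, lying on the wheel's top face inside the three posts; it turns with the wheel and may slip round on it a little
- varnish: bystander: closed glass jar, 56 mm across, 60 mm tall; origin under its centre
- bridge: bystander: dark wooden bar 110 x 16 x 22 mm (string bridge); origin under its centre
- glue: bystander: white glue bottle, 60 mm across, 150 mm tall; origin under its centre
- screwdriver: bystander: screwdriver lying flat; origin under its centre
- mallet: bystander: hammer lying flat; origin under its centre
- mug: bystander: mug, 80 mm across, 90 mm tall; origin under its centre
- clamp: bystander: small bar clamp lying flat, about 180 mm long; origin under its centre
There are look-alikes about, which are no part of the job. What is shaped like the part that bears rose_center but blue or green is not meant.

How it is judged (in metres and radians):
On the way, in this order (a step that is already met when the one before it is completed fails the run):
1. the wheel turns freely, touched by nothing of the robot, for two seconds (contact force between each of the arm, the fingers and wheel below 0.02 N and not (velocity of joint wheel between -0.3 and 0.3 rad/s)), for 2 s.
2. the wheel is stopped under the fingers with the tab at the pointer (contact force between the fingers and wheel above 0.2 N and velocity of joint wheel between -0.1 and 0.1 rad/s and horizontal distance between wheel_tab and pointer_tip below 0.013 m), for 0.1 s.
At the end, for the whole second after the job is handed in: The wheel is at rest (below 0.03 rad/s) with its tab at the pointer: the marked point of the tab within 13 mm of the pointer tip seen from above (half the tab's width), and the rose lies flat on the wheel between the posts (horizontal distance between wheel_tab and pointer_tip below 0.013 m and velocity of joint wheel between -0.03 and 0.03 rad/s and z of rose_center in the frame of turntable below 0.066 m and horizontal distance between rose_center and turntable below 0.025 m); the robot touches nothing.
It fails at once if the rose is lifted or taken from between the posts (z of rose_center in the frame of turntable above 0.075 m or horizontal distance between rose_center and turntable above 0.03 m).
It fails at once if another thing on the bench is moved by more than 20 mm or lifted (distance of any of varnish, bridge, glue, screwdriver, mallet, mug, clamp from where it was at the start of the episode above 0.02 m).
It also fails if it takes over 35 s, if anything falls off the work surface, if the arm or the gripper's body presses on something with over 40 N, if the wrist force passes 120 N, or if a joint passes its speed limit or range.

### The arm

A 6-joint arm with a two-finger parallel gripper is mounted at the origin on the work surface. World frame = base frame: x ahead of the robot, y to its left, z up, the work surface at z = 0. Lengths are in mm, angles in rad, forces in N, time in s.
With the tool pointing down it reaches from about 300 to 775 mm from the base axis. Payload 14.6 kg.
Tool frame: the origin (TCP) lies between the finger pads; the fingertips stand 11 mm ahead of it and the grasp point (between the pads) lies 8 mm behind it; y points along the fingers, z is the direction in which the jaws open and shut, and the axes are right-handed (so a half turn about y gives the same grasp; the last joint's range is limited). The gripper opens to 94 mm and grips with 3 to 60 N. Pads are 16 mm wide; open, the fingers measure 119 mm over their backs; the gripper's body (75 mm by 177 mm) begins 78 mm behind the grasp point.
Start: joints at [1.267, 0.3, 1.521, -0, 1.321, -0.067], TCP at [129.024, 534.642, 216.446] pointing down, gripper open.
Joint ranges: [-3.03, 3.03], [-0.79, 2.21], [0.23, 2.52], [-1.04, 4.18], [0, 3.07], [-2.55, 2.55]. Speed limits (rad/s): [2.22, 2.22, 2.57, 3.14, 3.14, 3.14].

### API

Orientations are given as a unit quaternion [x, y, z, w].
In Python, from workcell import robot gives the robot as it stands. The module is installed in compiled form; this text tells all that it offers.
- The arm moves only by the shell command python3 -m jog 'ROWS'. ROWS is JSON, a list of rows, each an object with "slide": the shift along the tool's x, y, z in m, a list of three; "twist": the turn, a rotation vector about the tool's x, y, z in rad, a list of three; "jaw": the closure in counts, from 0 (fully open) to 255 (shut). In form: [{"slide": [x, y, z], "twist": [rx, ry, rz], "jaw": jaw}, ...]. A call has 1 to 8 rows; each row shifts and turns the pose as measured when the row begins, along the tool's axes as they then stand; what a row does not reach is not made up. A row lasts 1/8 s, in which the tool goes at most 62.5 mm and 10.7 degrees, less where a joint would pass 70% of its speed; a pose out of reach is approached as far as the arm can. A call with a gripper value outside its range is refused whole. The fingers move at their own pace and stop on an object; the grip force is fixed at half the most. Time passes only in rows, so rows that do not move let the fingers close. It gives the time, the measured TCP pose, the force and the opening at its end, in the units of the state.
- robot.state(): the state, without advancing time (a new reading comes with each control period).
- robot.read_camera(name): name is "scene" or "top"; returns a dict with "pixels" (420x560x3 uint8, red, green, blue), "vertical_fov" (degrees; the focal length in pixels is half the picture's height over the tangent of half this angle, whatever the lens; pixels are square), "cx", "cy" (the principal point, pixels), "k1" (the pictures are not rectified: a ray, as slopes to the right and down, at radius r is drawn at 1 + k1 r^2 times it, then the intrinsics apply), "world_to_cam" (4x4, takes a point from world to camera coordinates). Camera axes: x right, y up, looking along -z (the intrinsics and any distortion apply to the point x, -y, -z); pixel columns grow to the right and rows downward; lengths in mm; the calibration is good to about 2 mm. A picture is of the moment at which its call begins. There is no depth.
- robot.close_job(): hands the job in, once; it reports no verdict.
Trained networks look in a picture, given as the dict that the camera call returned (one of the last four; its "shot" number tells which), for a name from the list of things; names that differ only in an ending like _2 or _b are one class to them, and where a whole thing is asked for, a point or a joint stands for the part that bears it (a point fixed in the world has none). Each returns a list of dicts, best first, with "confidence" (0 to 1); they miss things now and then, are a little off and sometimes report something else, mostly with a low value. They report only what shows in the picture. A call takes as long as a camera call. They do not tell look-alikes from the thing itself.
- robot.look_for(thing, picture): "pixel" ([column, row] in pixels, amid what is visible of it).
- robot.outline_of(thing, picture): "mask" (420x560 bool, what is visible of it) and "pixel" ([column, row] in pixels, amid what is visible of it).
- robot.landmark_of(thing, picture): "pixel" ([column, row] in pixels: a listed point, or the origin of a listed thing).
The state is a dict: "time_s": time; "joint_pos": joint angles; "qd": joint speeds; "joint_torque": joint torques, N m; "tool_pos": TCP position; "tcp_rot": TCP orientation; "force": force on the tool from outside, world axes, zero at the start; "ft_torque": the same for the moment, N m; "width": finger opening in mm.
Only numpy, scipy, OpenCV 4.12 (cv2) and the standard library are available. Lean on these libraries where they do the work, as an engineer would, in place of code of your own. Each camera call takes 0.05 s, during which the arm holds its last target.

## Working session

There is one attempt and no reset: what is moved stays moved. The work goes in short steps, Python scripts to look and compute and a shell command to move; the robot and the scene stay as the last step left them, time stands still between calls to the robot, and variables do not carry over. Pictures are saved under pics/ and viewed, and the job is handed in when it is done.

```bash
mkdir -p pics; ls; cat > h.py <<'E'
import numpy as np, cv2
from workcell import robot
from scipy.spatial.transform import Rotation as R
def K(p):
    f=210/np.tan(np.radians(p["vertical_fov"])/2); return f
def ray(p,px):
    f=K(p); d=np.array([(px[0]-p["cx"])/f,(px[1]-p["cy"])/f])
    u=d.copy()
    for _ in range(30): u=d/(1+p["k1"]*(u@u))
    W=np.array(p["world_to_cam"]); Rm=W[:3,:3]; t=W[:3,3]
    return -Rm.T@t, Rm.T@np.array([u[0],-u[1],-1.0])
def atz(p,px,z):
    c,d=ray(p,px); return c+d*(z-c[2])/d[2]
def proj(p,X):
    W=np.array(p["world_to_cam"]); c=W[:3,:3]@np.array(X)+W[:3,3]
    u=np.array([c[0],-c[1]])/(-c[2]); u=u*(1+p["k1"]*(u@u)); f=K(p)
    return u*f+[p["cx"],p["cy"]]
def tri(pairs):
    A=np.zeros((3,3));b=np.zeros(3)
    for p,px in pairs:
        c,d=ray(p,px); d=d/np.linalg.norm(d); M=np.eye(3)-np.outer(d,d); A+=M;b+=M@c
    return np.linalg.solve(A,b)
def save(p,n): cv2.imwrite("pics/"+n,p["pixels"][:,:,::-1])
E
python3 - <<'E'
from h import *
np.set_printoptions(precision=1,suppress=True)
s=robot.state();print(s)
P={n:robot.read_camera(n) for n in("scene","top")}
for n in P:
    p=P[n];save(p,n+"0.png");print(n,p["vertical_fov"],p["k1"],ray(p,(p["cx"],p["cy"])))
for t in("wheel_top","wheel_post","wheel_tab","pointer_tip","rose_center","turntable","varnish","bridge","glue","screwdriver","mallet","mug","clamp"):
    o={n:robot.landmark_of(t,P[n]) for n in P}
    print(t,{n:[(np.round(a["pixel"]),round(a["confidence"],2)) for a in o[n]] for n in o})
    if all(o.values()): print("   ",tri([(P[n],o[n][0]["pixel"]) for n in P]))
E
```

```text
pics
{'time_s': 0.0, 'joint_pos': array([ 1.3,  0.3,  1.5,  0. ,  1.3, -0.1]), 'qd': array([-0., -0., -0., -0., -0., -0.]), 'joint_torque': array([  0. , -53.2, -35.3,   0.1,   0. ,  -0. ]), 'tool_pos': array([129. , 534.4, 215.9]), 'tcp_rot': array([ 0.7, -0.1,  0.1, -0.7]), 'force': array([ 0.7,  0.1, -0.3]), 'ft_torque': array([ 0.1, -0. , -0. ]), 'width': 93.73822579576469}
scene 42.27173908652945 -0.11826136752740135 (array([1803.3,  -83.3, 1359.4]), array([-0.7,  0.1, -0.7]))
top 43.570118026948236 0.03375058648513741 (array([ 392. ,  -18.5, 1400.1]), array([ 0.1,  0. , -1. ]))
wheel_top {'scene': [(array([283., 228.]), 0.67), (array([278., 243.]), 0.66)], 'top': [(array([126., 180.]), 0.24)]}
    [606.1 185.4 163. ]
wheel_post {'scene': [(array([289., 242.]), 0.61)], 'top': [(array([274., 146.]), 0.71)]}
    [672.4  26.5  79.3]
wheel_tab {'scene': [(array([266., 194.]), 0.58)], 'top': [(array([199., 190.]), 0.69), (array([292., 239.]), 0.59)]}
    [553.9  78.7 208. ]
pointer_tip {'scene': [(array([237., 250.]), 0.61)], 'top': [(array([333., 150.]), 0.56)]}
    [ 664.8 -131.8  
[... 438 characters left out ...]

bridge {'scene': [(array([315., 204.]), 0.59), (array([280., 231.]), 0.27)], 'top': [(array([228., 236.]), 0.52)]}
    [445.8 147.3  14.1]
glue {'scene': [(array([391., 198.]), 0.8)], 'top': [(array([122., 252.]), 0.84)]}
    [404.5 436.  -19.1]
screwdriver {'scene': [(array([318., 208.]), 0.68), (array([407., 238.]), 0.53), (array([152., 199.]), 0.27)], 'top': [(array([126., 176.]), 0.91)]}
    [588.5 242.5 185.9]
mallet {'scene': [(array([136., 225.]), 0.91)], 'top': []}
mug {'scene': [(array([153., 196.]), 0.72)], 'top': [(array([454., 284.]), 0.79)]}
    [ 314.9 -445.5  -22.2]
clamp {'scene': [(array([155., 271.]), 0.75)], 'top': [(array([426., 140.]), 0.77)]}
    [ 698.9 -390.8    6.6]
```

View pics/scene0.png

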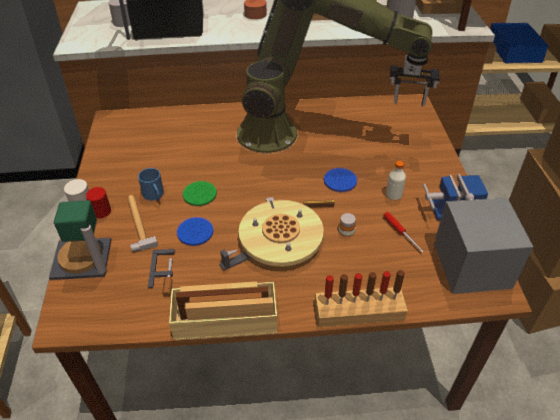

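View pics/top0.png

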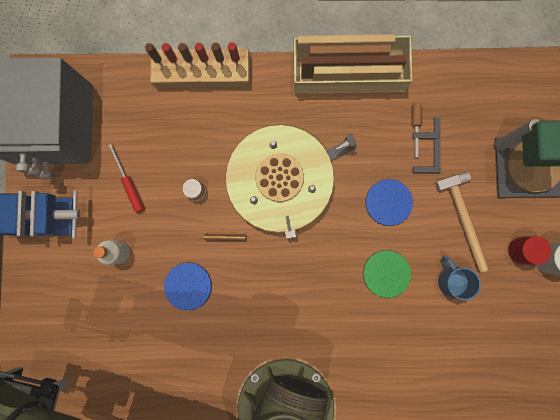

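The top view shows the wheel at (280,178), with the brown rose on it at (279,177). The tab is at (291,234) on the robot's side, the pointer tip near (332,155), and its bracket at (345,148). The discs at (389,202), (188,286) and (387,274) are blue or green, so they are look-alikes and not the rose. Next I'll measure the geometry.

```bash
python3 - <<'E'
from h import *
from scipy.optimize import least_squares
np.set_printoptions(precision=1,suppress=True)
P={n:robot.read_camera(n) for n in("scene","top")}
for n in P:
    for o in robot.outline_of("wheel_top",P[n])[:2]:
        m=o["mask"].astype(np.uint8); print(n,o["confidence"],o["pixel"],m.sum(),cv2.boundingRect(m))
rc={n:robot.landmark_of("rose_center",P[n]) for n in P}
a=[x["pixel"] for x in rc["scene"] if np.hypot(x["pixel"][0]-281,x["pixel"][1]-228)<20]
b=[x["pixel"] for x in rc["top"] if np.hypot(x["pixel"][0]-280,x["pixel"][1]-177)<20]
print("rose tri",tri([(P["scene"],a[0]),(P["top"],b[0])]))
# wheel plywood colour mask in both
for n in P:
    hsv=cv2.cvtColor(P[n]["pixels"],cv2.COLOR_RGB2HSV); 
    c=(280,178) if n=="top" else (281,232)
    print(hsv[c[1]+ (35 if n=="top" else 20),c[0]-15])
p=P["top"]
im=p["pixels"];hsv=cv2.cvtColor(im,cv2.COLOR_RGB2HSV)
m=((hsv[...,0]>20)&(hsv[...,0]<40)&(hsv[...,2]>150)).astype(np.uint8)
m[:110]=0;m[250:]=0;m[:,:215]=0;m[:,345:]=0
cs,_=cv2.findContours(m,cv2.RETR_EXTERNAL,cv2.CHAIN_APPROX_NONE);c=max(cs,key=cv2.contourArea)[:,0]
X=np.array([atz(p,q,55.) for q in c])[:,:2]
r=least_squares(lambda v:np.hypot(X[:,0]-v[0],X[:,1]-v[1])-v[2],[620,0,140],loss="soft_l1",f_scale=2)
print("wheel top fit",r.x)
for q in [(333,155),(330,156),(291,234),(274,146)]: print(q,atz(p,q,51.))
s=P["scene"]
for n,(x0,y0,x1,y1) in {"top":(210,105,370,250),"scene":(200,180,345,280)}.items():
    cv2.imwrite(f"pics/crop_{n}1.png",cv2.resize(P[n]["pixels"][y0:y1,x0:x1,::-1],None,fx=5 if n=="scene" else 4,fy=5 if n=="scene" else 4,interpolation=cv2.INTER_CUBIC))
print(robot.state()["time_s"])
E
```

```text
scene 0.7 [279.9, 242.3] 3587 (239, 197, 85, 69)
top 0.75 [284.7, 197.8] 7107 (227, 125, 106, 113)
rose tri [601.2   4.9  61. ]
[ 26 100 225]
[ 25  87 214]
wheel top fit [594.   11.3 136.9]
(333, 155) [ 651.3 -128.7   51. ]
(330, 156) [ 648.8 -120.8   51. ]
(291, 234) [447.2 -17.7  51. ]
(274, 146) [676.8  24.5  51. ]
1.7
```

View pics/crop_top1.png

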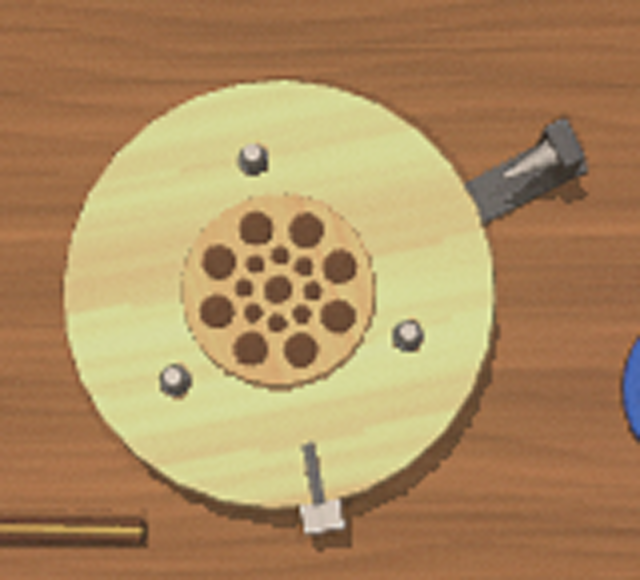

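View pics/crop_scene1.png

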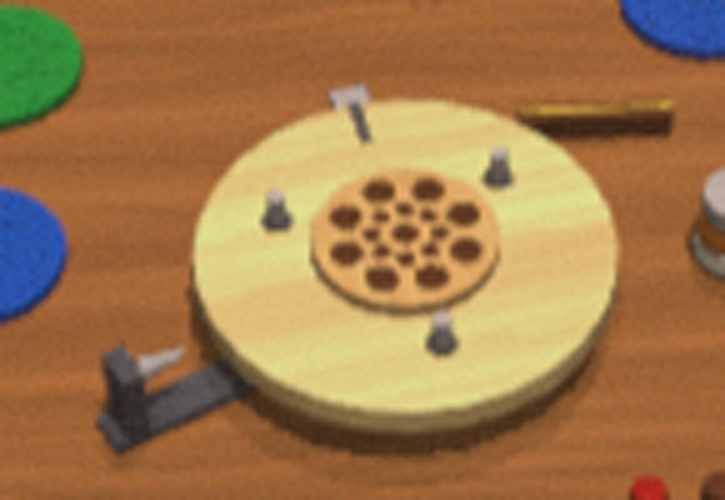

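The top crop shows wheel bounds of columns 226–333 and rows 125–232, and the pointer tip at about (336,149). The tab's outer edge is at about (290,238). In the scene crop the tip is at (237,250). The brown pierced disc between the posts is the rose.

```bash
python3 - <<'E'
from h import *
from scipy.optimize import least_squares
np.set_printoptions(precision=1,suppress=True)
P={n:robot.read_camera(n) for n in("scene","top")}
T=lambda x,y:(210+x/4,105+y/4); S=lambda x,y:(200+x/5,180+y/5)
t,s=P["top"],P["scene"]
print("tip",tri([(t,T(505,177)),(s,S(183,350))]))
pt=[T(253,155),T(177,376),T(408,331)];ps=[S(441,318),S(499,153),S(274,197)]
po=[tri([(t,a),(s,b)]) for a,b in zip(pt,ps)];print("posts",po,"mean",np.mean(po,0))
c=np.mean(po,0)
print([np.hypot(*(q-c)[:2]) for q in po])
# rim circle fit with both cameras: edge points top
e=[T(65,290),T(494,300),T(285,80),T(275,507),T(125,135),T(440,140),T(130,440)]
X=np.array([atz(t,q,55.) for q in e])
r=least_squares(lambda v:np.hypot(X[:,0]-v[0],X[:,1]-v[1])-v[2],[620,0,140]);print("rim top",r.x,r.fun)
e=[S(193,250),S(617,250),S(405,100),S(405,413)]
X=np.array([atz(s,q,55.) for q in e])
r2=least_squares(lambda v:np.hypot(X[:,0]-v[0],X[:,1]-v[1])-v[2],[620,0,140]);print("rim scene",r2.x,r2.fun)
tab=tri([(t,T(325,527)),(s,S(350,88))]);print("tab",tab)
tip=tri([(t,T(505,177)),(s,S(183,350))])
ax=r.x[:2]
for n,v in(("tip",tip),("tab",tab)): print(n,np.hypot(*(v[:2]-ax)),np.arctan2(*(v[:2]-ax)[::-1]))
for i in range(3): print("post ang",np.arctan2(*(po[i][:2]-ax)[::-1]))
E=r.x;print(robot.state()["time_s"])
for h,nm in((0,"bridge"),(0,"varnish")): 
    print(nm,[atz(t,(224,237),22),atz(t,(193,189),60)])
E
```

```text
tip [ 666.6 -136.9   49.6]
posts [array([677.3,  26.4,  76.7]), array([535.7,  76.8,  77.4]), array([562.8, -72.2,  76.8])] mean [591.9  10.3  76.9]
[np.float64(86.86882311012508), np.float64(87.09384411354718), np.float64(87.48932806673682)]
rim top [594.6   9.4 139.7] [-0.6 -1.4 -3.   2.   2.8  2.2 -1.9]
rim scene [595.4  11.1 139.2] [-0.3 -0.3  0.3  0.3]
tab [440.1 -16.3  54. ]
tip 163.05238300714058 -1.1135222115151533
tab 156.66667027062786 -2.9766658818940095
post ang 0.20228351409818668
post ang 2.2895760421251907
post ang -1.942378037534742
1.8
bridge [array([442. , 158.2,  22. ]), array([564.9, 233.5,  60. ])]
varnish [array([442. , 158.2,  22. ]), array([564.9, 233.5,  60. ])]
```

```bash
python3 -m jog '[{"slide":[0,0,0],"twist":[0,0,0],"jaw":255}]'; python3 - <<'E'
from h import *
np.set_printoptions(precision=3,suppress=True)
s=robot.state();Rm=R.from_quat(s["tcp_rot"]).as_matrix();print(s["time_s"],s["tool_pos"],s["width"]);print(Rm)
tgt=np.array([441,40,61.]); print(Rm.T@(tgt-s["tool_pos"]))
E
```

```text
time_s: 1.92
tool_pos: [129.0, 534.6, 216.4]
tcp_rot: [-0.702, 0.084, -0.084, 0.702]
force: [0.4, -0.5, 0.1]
width: 87.1
1.925 [129.041 534.644 216.446] 87.12301817103786
[[ 0.972 -0.     0.235]
 [-0.235  0.     0.972]
 [-0.    -1.     0.   ]]
[ 419.314  155.441 -407.637]
```

```bash
python3 -m jog '[{"slide":[0.044,0,-0.043],"twist":[0,-0.1185,0],"jaw":255},{"slide":[0.039,0,-0.048],"twist":[0,-0.1185,0],"jaw":255},{"slide":[0.033,0,-0.052],"twist":[0,0,0],"jaw":255},{"slide":[0.033,0,-0.052],"twist":[0,0,0],"jaw":255},{"slide":[0.033,0,-0.052],"twist":[0,0,0],"jaw":255},{"slide":[0.033,0,-0.052],"twist":[0,0,0],"jaw":255},{"slide":[0.033,0,-0.052],"twist":[0,0,0],"jaw":255},{"slide":[0.033,0,-0.052],"twist":[0,0,0],"jaw":255}]'; python3 - <<'E'
from h import *
np.set_printoptions(precision=3,suppress=True)
s=robot.state();Rm=R.from_quat(s["tcp_rot"]).as_matrix();print(s["time_s"],s["tool_pos"],s["width"]);print(Rm)
tgt=np.array([441,40,61.]); print(Rm.T@(tgt-s["tool_pos"]))
E
```

```text
time_s: 2.92
tool_pos: [398.5, 114.0, 217.2]
tcp_rot: [-0.707, -0.007, 0.004, 0.708]
force: [0.6, 0.7, 1.1]
width: 7.8
2.925 [398.513 113.985 217.154] 7.76849476669657
[[ 1.     0.004 -0.015]
 [ 0.015  0.002  1.   ]
 [ 0.004 -1.     0.001]]
[ 40.766 156.212 -74.828]
```

```bash
python3 -m jog '[{"slide":[0.02,0.03,-0.036],"twist":[0,0,0],"jaw":255},{"slide":[0.02,0.04,-0.036],"twist":[0,0.015,0],"jaw":255},{"slide":[0,0.04,0],"twist":[0,0,0],"jaw":255}]'; python3 - <<'E'
from h import *
np.set_printoptions(precision=3,suppress=True)
P={n:robot.read_camera(n) for n in("scene","top")}
s=robot.state();Rm=R.from_quat(s["tcp_rot"]).as_matrix();print(s["time_s"],s["tool_pos"],s["width"]);print(Rm)
tgt=np.array([441,38,61.]); print(Rm.T@(tgt-s["tool_pos"]))
for n,(x0,y0,x1,y1) in {"top":(210,105,370,250),"scene":(200,150,345,260)}.items():
    q=proj(P[n],s["tool_pos"]+np.array([0,0,-11])); print(n,q,(q-[x0,y0])*(4 if n=="top" else 5))
    cv2.imwrite(f"pics/crop_{n}2.png",cv2.resize(P[n]["pixels"][y0:y1,x0:x1,::-1],None,fx=5 if n=="scene" else 4,fy=5 if n=="scene" else 4,interpolation=cv2.INTER_CUBIC))
E
```

```text
time_s: 3.3
tool_pos: [444.4, 36.9, 107.3]
tcp_rot: [-0.706, -0.002, -0.006, 0.708]
force: [0.7, -0.6, -0.8]
width: 0.1
3.4 [441.662  38.353 105.306] 0.5161088992546489
[[ 1.     0.005  0.004]
 [-0.004  0.002  1.   ]
 [ 0.005 -1.     0.002]]
[-0.87  44.302 -0.442]
top [268.456 235.698] [233.824 522.79 ]
scene [285.165 188.492] [425.824 192.458]
```

View pics/crop_scene2.png

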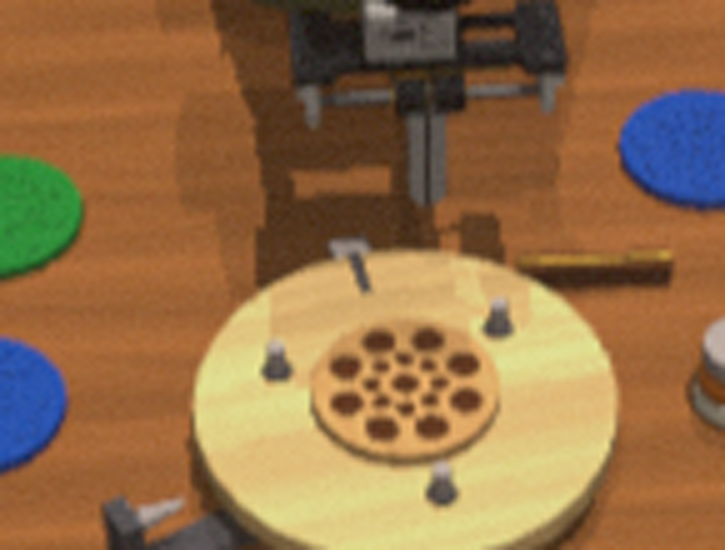

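View pics/crop_top2.png

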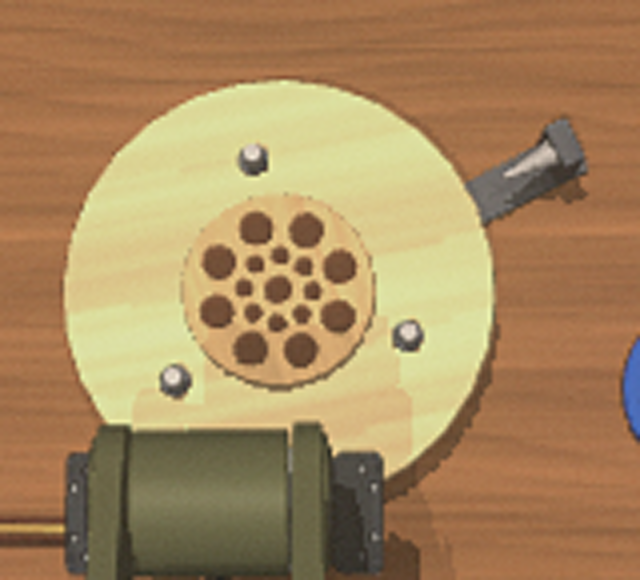

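```bash
python3 -m jog '[{"slide":[0,0.025,0],"twist":[0,0,0],"jaw":255},{"slide":[0,0.025,0],"twist":[0,0,0],"jaw":255},{"slide":[0,0,0],"twist":[0,0,0],"jaw":255}]'; python3 - <<'E'
from h import *
np.set_printoptions(precision=3,suppress=True)
s=robot.state();print(s["time_s"],s["tool_pos"],s["force"])
print(R.from_quat(s["tcp_rot"]).as_matrix())
E
```

```text
time_s: 3.78
tool_pos: [443.5, 39.6, 58.6]
tcp_rot: [-0.706, -0.002, -0.004, 0.708]
force: [0.0, 0.6, 1.1]
width: 0.1
3.775 [443.544  39.626  58.612] [0.008 0.616 1.122]
[[ 1.     0.008  0.002]
 [-0.002  0.002  1.   ]
 [ 0.008 -1.     0.002]]
```

```bash
python3 -m jog '[{"slide":[-0.004,0.004,0],"twist":[0,0,0],"jaw":255}]'; python3 -m jog '[{"slide":[0,0,-0.036],"twist":[0,0,0],"jaw":255},{"slide":[0,0,-0.036],"twist":[0,0,0],"jaw":255},{"slide":[-0.03,0,0],"twist":[0,0,0],"jaw":255},{"slide":[0,-0.05,0],"twist":[0,0,0],"jaw":255}]'; python3 - <<'E'
from h import *
np.set_printoptions(precision=3,suppress=True)
s=robot.state();print(s["time_s"],s["tool_pos"],s["force"])
for k in range(2):
    p=robot.read_camera("scene");save(p,f"f{k}.png");x0,y0,x1,y1=200,150,345,280
    cv2.imwrite(f"pics/f{k}.png",cv2.resize(p["pixels"][y0:y1,x0:x1,::-1],None,fx=4,fy=4,interpolation=cv2.INTER_CUBIC))
E
python3 - <<'E'
import cv2,numpy as np
cv2.imwrite("pics/fcmp.png",cv2.resize(np.hstack([cv2.imread(f"pics/f{k}.png") for k in (0,1)]),None,fx=.68,fy=.68))
E
```

```text
time_s: 3.9
tool_pos: [440.6, 40.0, 56.4]
tcp_rot: [-0.706, -0.003, -0.005, 0.708]
force: [0.3, 1.0, 1.5]
width: 0.6
time_s: 4.4
tool_pos: [408.5, -33.4, 109.1]
tcp_rot: [-0.706, -0.004, -0.004, 0.708]
force: [1.0, -0.3, 0.8]
width: 0.6
4.4 [408.547 -33.367 109.094] [ 1.04  -0.256  0.778]
```

View pics/fcmp.png

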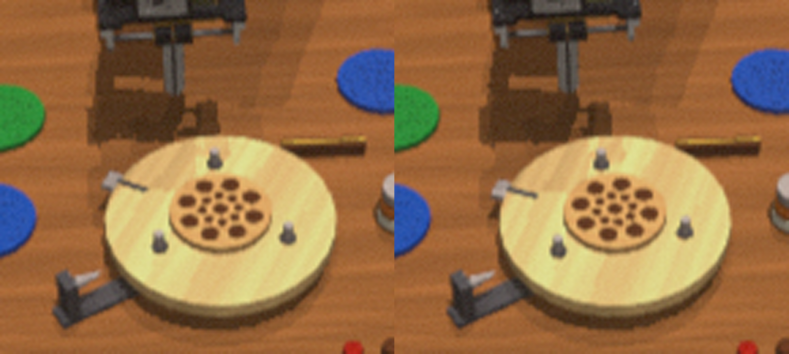

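```bash
cat >> h.py <<'E'
AX=np.array([594.6,10.4]); PT=-1.113
def wang(p,raw=False):
    hsv=cv2.cvtColor(cv2.GaussianBlur(p["pixels"],(3,3),0),cv2.COLOR_RGB2HSV).astype(np.float32)
    th=np.arange(-np.pi,np.pi,0.01); sc=[]
    rs=np.concatenate([np.arange(114,138,3.),np.arange(145,157,3.)])
    G=np.array([[proj(p,[AX[0]+r*np.cos(t),AX[1]+r*np.sin(t),55. ]) for r in rs] for t in th])
    S=cv2.remap(hsv[...,1],G[...,0].astype(np.float32),G[...,1].astype(np.float32),cv2.INTER_LINEAR)
    s=S.mean(1); k=np.exp(-0.5*(np.arange(-10,11)/4.)**2);k/=k.sum()
    s=np.convolve(np.r_[s[-10:],s,s[:10]],k,"valid")
    i=np.argmin(s); w=np.clip(np.median(s)-s,0,None)**2; idx=np.arange(i-10,i+11)%len(th)
    d=np.angle(np.exp(1j*(th[idx]-th[i]))); t=th[i]+(w[idx]*d).sum()/w[idx].sum()
    rel=np.angle(np.exp(1j*(t-PT)))
    return rel, s[i], np.median(s)
E
python3 -m jog '[{"slide":[0.034,0.0,0.008],"twist":[0,0,0],"jaw":255},{"slide":[0.034,0.018,0.008],"twist":[0,0,0],"jaw":255},{"slide":[0,0.016,0],"twist":[0,0,0],"jaw":255}]'; python3 - <<'E'
from h import *
np.set_printoptions(precision=3,suppress=True)
s=robot.state();print(s["time_s"],s["tool_pos"],s["force"])
for k in range(4):
    t=robot.state()["time_s"];p=robot.read_camera("scene");print(t,wang(p))
x0,y0,x1,y1=200,150,345,280
cv2.imwrite(f"pics/g0.png",cv2.resize(p["pixels"][y0:y1,x0:x1,::-1],None,fx=4,fy=4,interpolation=cv2.INTER_CUBIC))
E
```

```text
time_s: 4.88
tool_pos: [486.0, -17.1, 86.4]
tcp_rot: [0.707, 0.013, 0.012, -0.706]
force: [-0.6, -0.4, -0.1]
width: 0.5
4.875 [485.99  -17.128  86.363] [-0.581 -0.375 -0.062]
4.875 (np.float64(-1.8461525501210287), np.float64(72.52044709839647), np.float64(123.26274422225791))
4.925 (np.float64(0.12133258898624555), np.float64(69.71991718822207), np.float64(123.55969307571829))
4.975 (np.float64(0.22431768224176507), np.float64(69.68477980150585), np.float64(124.08911244598687))
5.025 (np.float64(0.31424129595526534), np.float64(69.96597594955793), np.float64(123.49698756548203))
```

View pics/g0.png

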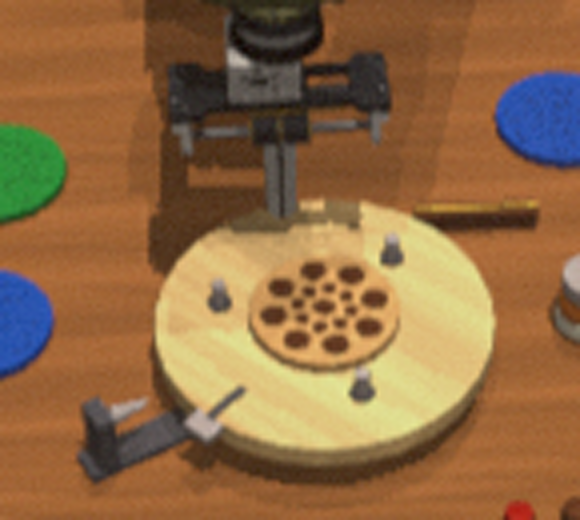

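```bash
python3 -m jog '[{"slide":[-0.008,0.008,0],"twist":[0,0,0],"jaw":255},{"slide":[0,0.002,0],"twist":[0,0,0],"jaw":255},{"slide":[0,0,0],"twist":[0,0,0],"jaw":255},{"slide":[0,0,0],"twist":[0,0,0],"jaw":255},{"slide":[0,0,0],"twist":[0,0,0],"jaw":255},{"slide":[0,0,0],"twist":[0,0,0],"jaw":255},{"slide":[0,0,0],"twist":[0,0,0],"jaw":255},{"slide":[0,0,0],"twist":[0,0,0],"jaw":255}]';python3 -m jog '[{"slide":[0,0,0],"twist":[0,0,0],"jaw":255},{"slide":[0,0,0],"twist":[0,0,0],"jaw":255},{"slide":[0,0,0],"twist":[0,0,0],"jaw":255},{"slide":[0,0,0],"twist":[0,0,0],"jaw":255},{"slide":[0,0,0],"twist":[0,0,0],"jaw":255},{"slide":[0,0,0],"twist":[0,0,0],"jaw":255}]'
python3 - <<'E'
from h import *
np.set_printoptions(precision=3,suppress=True)
s=robot.state();print(s["time_s"],s["tool_pos"],s["force"]);print(R.from_quat(s["tcp_rot"]).as_matrix())
for k in range(4):
    t=robot.state()["time_s"];p=robot.read_camera("scene");print(t,wang(p))
x0,y0,x1,y1=200,150,345,280
cv2.imwrite(f"pics/g1.png",cv2.resize(p["pixels"][y0:y1,x0:x1,::-1],None,fx=4,fy=4,interpolation=cv2.INTER_CUBIC))
E
```

```text
time_s: 6.08
tool_pos: [475.4, -18.2, 77.5]
tcp_rot: [0.708, 0.012, 0.013, -0.706]
force: [-1.8, -0.7, 0.6]
width: 0.3
time_s: 6.82
tool_pos: [475.4, -18.2, 77.4]
tcp_rot: [0.708, 0.012, 0.013, -0.706]
force: [0.5, -0.3, 0.5]
width: 0.4
6.825 [475.424 -18.18   77.439] [ 0.488 -0.33   0.538]
[[ 0.999  0.036  0.   ]
 [-0.    -0.002  1.   ]
 [ 0.036 -0.999 -0.002]]
6.825 (np.float64(-1.831895142184372), np.float64(64.0365041103747), np.float64(123.94148231535368))
6.875 (np.float64(-1.8259642656113808), np.float64(72.58993915666396), np.float64(123.70736521496937))
6.925 (np.float64(-2.627030992176622), np.float64(75.48466089793597), np.float64(123.12438863125047))
6.975 (np.float64(-2.5519069284610216), np.float64(75.76955581008589), np.float64(123.09227824499314))
```

View pics/g1.png

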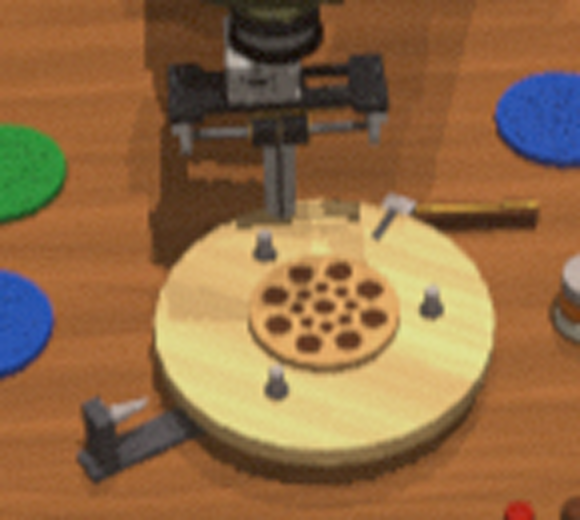

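```bash
python3 -m jog '[{"slide":[0,0.004,0],"twist":[0,0,0],"jaw":255},{"slide":[0,0.002,0],"twist":[0,0,0],"jaw":255},{"slide":[0,0,0],"twist":[0,0,0],"jaw":255},{"slide":[0,0,0],"twist":[0,0,0],"jaw":255},{"slide":[0,0,0],"twist":[0,0,0],"jaw":255},{"slide":[0,0,0],"twist":[0,0,0],"jaw":255},{"slide":[0,0,0],"twist":[0,0,0],"jaw":255},{"slide":[0,0,0],"twist":[0,0,0],"jaw":255}]'
python3 - <<'E'
from h import *
np.set_printoptions(precision=3,suppress=True)
s=robot.state();print(s["time_s"],s["tool_pos"],s["force"])
for k in range(2):
    t=robot.state()["time_s"];p=robot.read_camera("scene");print(t,wang(p))
x0,y0,x1,y1=200,150,345,280
cv2.imwrite(f"pics/g2.png",cv2.resize(p["pixels"][y0:y1,x0:x1,::-1],None,fx=4,fy=4,interpolation=cv2.INTER_CUBIC))
E
```

```text
time_s: 8.02
tool_pos: [475.7, -18.2, 71.0]
tcp_rot: [0.708, 0.012, 0.013, -0.706]
force: [-0.1, -0.2, -0.0]
width: 0.7
8.025 [475.662 -18.183  71.024] [-0.11  -0.218 -0.027]
8.025 (np.float64(-1.8308883853893092), np.float64(64.95751287613581), np.float64(122.61906252630259))
8.075 (np.float64(-1.8311185053944392), np.float64(65.10852529795349), np.float64(123.2095788864491))
```

View pics/g2.png

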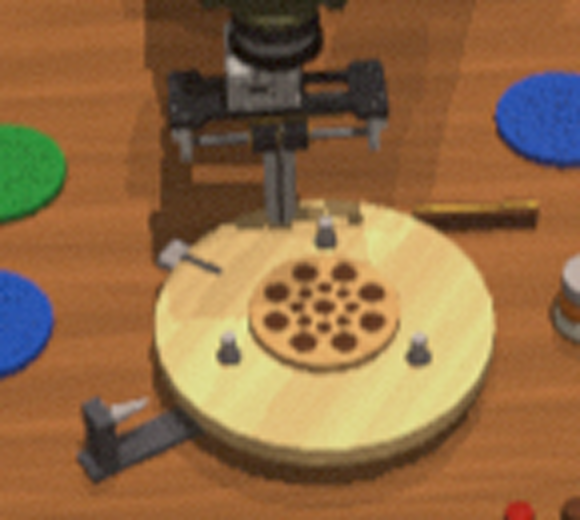

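```bash
python3 -m jog '[{"slide":[0,0,0],"twist":[0,0,0],"jaw":255},{"slide":[0,0,0],"twist":[0,0,0],"jaw":255},{"slide":[0,0,0],"twist":[0,0,0],"jaw":255},{"slide":[0,0.003,0],"twist":[0,0,0],"jaw":255},{"slide":[0,0.0035,0],"twist":[0,0,0],"jaw":255}]'
```

```text
time_s: 8.75
tool_pos: [476.3, -18.6, 65.7]
tcp_rot: [0.708, 0.013, 0.013, -0.706]
force: [-23.6, -5.6, 58.3]
width: 0.9
```

```bash
python3 -m jog '[{"slide":[0,0,0],"twist":[0,0,0],"jaw":255}]'
python3 - <<'E'
from h import *
np.set_printoptions(precision=3,suppress=True)
s=robot.state();print(s["time_s"],s["tool_pos"],s["force"])
p=robot.read_camera("scene");p2=robot.read_camera("top");print(wang(p),wang(p2))
x0,y0,x1,y1=200,150,345,280
cv2.imwrite(f"pics/g3.png",cv2.resize(p["pixels"][y0:y1,x0:x1,::-1],None,fx=4,fy=4,interpolation=cv2.INTER_CUBIC))
x0,y0,x1,y1=210,105,370,250
cv2.imwrite(f"pics/g3t.png",cv2.resize(p2["pixels"][y0:y1,x0:x1,::-1],None,fx=4,fy=4,interpolation=cv2.INTER_CUBIC))
E
```

```text
time_s: 8.88
tool_pos: [476.2, -18.8, 66.4]
tcp_rot: [0.708, 0.013, 0.013, -0.706]
force: [-4.5, -1.3, 5.9]
width: 0.6
8.875 [476.231 -18.833  66.35 ] [-4.536 -1.31   5.901]
(np.float64(-1.8229898721985007), np.float64(58.45244649886375), np.float64(122.53777051879078)) (np.float64(-2.4837176931312532), np.float64(45.3524243397083), np.float64(96.36004818068466))
```

View pics/g3.png

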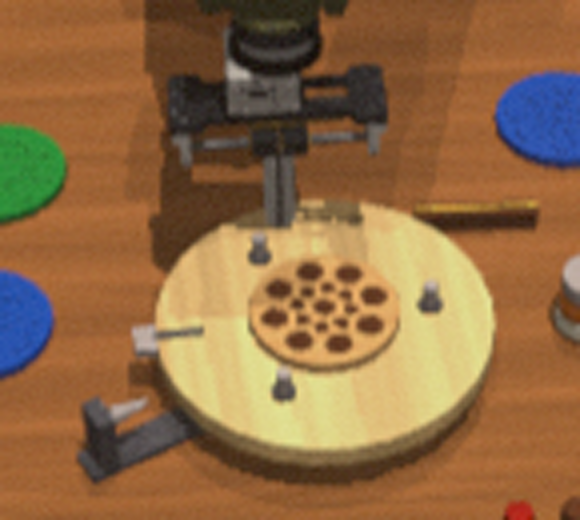

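View pics/g3t.png

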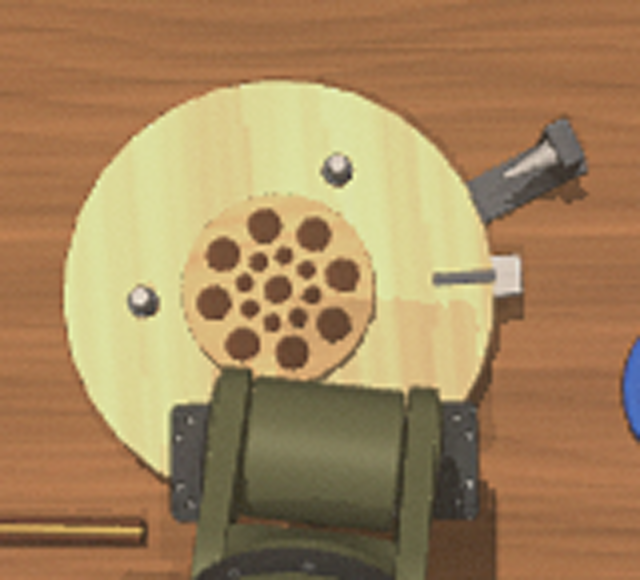

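```bash
sed -i 's/^    i=np.argmin(s);/    s0=s; s=np.where(np.abs(np.angle(np.exp(1j*(th-PT))))<WIN,s,999.); i=np.argmin(s); s=s0;/; s/^AX=/WIN=1.0; AX=/' h.py
python3 - <<'E'
from h import *
p=robot.read_camera("scene");p2=robot.read_camera("top");r=wang(p)[0],wang(p2)[0];print(r)
s=robot.state();print(s["time_s"],s["force"],s["tool_pos"])
v=s["tool_pos"][:2]-AX; d=-np.mean(r)
for f in(.25,.5,.75,1):
    c,n=np.cos(f*d),np.sin(f*d); print(f,np.array([c*v[0]-n*v[1],n*v[0]+c*v[1]])-v)
E
```

```text
(np.float64(-0.39723240080822), np.float64(-0.4056756359222351))
9.075 [-6.09678797 -1.30026308 13.53904623] [476.25242106 -18.76944116  66.21862507]
0.25 [  3.51818258 -11.71106116]
0.5 [  8.19205193 -23.01068539]
0.75 [ 13.97456843 -33.78514895]
1 [ 20.80753466 -43.92601355]
```

```bash
python3 -m jog '[{"slide":[0.0018,0.0003,-0.006],"twist":[0,0,0],"jaw":255},{"slide":[0.0018,0.0003,-0.006],"twist":[0,0,0],"jaw":255},{"slide":[0.0023,0.0003,-0.006],"twist":[0,0,0],"jaw":255}]'
python3 - <<'E'
from h import *
p=robot.read_camera("scene");p2=robot.read_camera("top");r=wang(p)[0],wang(p2)[0];print(r)
s=robot.state();print(s["time_s"],s["force"],s["tool_pos"])
v=s["tool_pos"][:2]-AX; d=-np.mean(r)
for f in(.25,.5,.75,1):
    c,n=np.cos(f*d),np.sin(f*d); print(f,np.array([c*v[0]-n*v[1],n*v[0]+c*v[1]])-v)
E
```

```text
time_s: 9.45
tool_pos: [482.5, -37.3, 66.4]
tcp_rot: [0.708, 0.013, 0.013, -0.706]
force: [-1.3, 0.2, 4.6]
width: 0.7
(np.float64(-0.2372680631701345), np.float64(-0.22874926919645233))
9.55 [-1.26175401 -0.95072914  6.57143044] [482.63195369 -37.47917251  66.35082653]
0.25 [ 2.97740614 -6.43748157]
0.5 [  6.32454728 -12.69070175]
0.75 [ 10.03006872 -18.73844738]
1 [ 14.08140001 -24.56020236]
```

Dragging under pressure works without slip: the wheel turned 0.165 rad for a 19.5 mm arc.

```bash
python3 -m jog '[{"slide":[0.003,0.0003,-0.0062],"twist":[0,0,0],"jaw":255},{"slide":[0.0033,0.0004,-0.006],"twist":[0,0,0],"jaw":255},{"slide":[0.0036,0.0004,-0.006],"twist":[0,0,0],"jaw":255}]'
python3 - <<'E'
from h import *
p=robot.read_camera("scene");p2=robot.read_camera("top");r=wang(p)[0],wang(p2)[0];print(r)
s=robot.state();print(s["time_s"],s["force"],s["tool_pos"])
v=s["tool_pos"][:2]-AX; d=-np.mean(r)
for f in(.5,1):
    c,n=np.cos(f*d),np.sin(f*d); print(f,np.array([c*v[0]-n*v[1],n*v[0]+c*v[1]])-v)
x0,y0,x1,y1=200,150,345,280
cv2.imwrite(f"pics/g4.png",cv2.resize(p["pixels"][y0:y1,x0:x1,::-1],None,fx=4,fy=4,interpolation=cv2.INTER_CUBIC))
x0,y0,x1,y1=210,105,370,250
cv2.imwrite(f"pics/g4t.png",cv2.resize(p2["pixels"][y0:y1,x0:x1,::-1],None,fx=4,fy=4,interpolation=cv2.INTER_CUBIC))
E
```

```text
time_s: 9.93
tool_pos: [493.0, -56.0, 66.3]
tcp_rot: [0.708, 0.014, 0.013, -0.706]
force: [-1.0, -1.2, 6.1]
width: 0.4
(np.float64(-0.062379210557978355), np.float64(-0.05538936228746416))
10.025 [-2.1115508  -0.93427713  7.8854436 ] [493.18209557 -56.24996916  66.33234177]
0.5 [ 2.00598781 -2.95664376]
1 [ 4.0981436  -5.85295409]
```

View pics/g4.png

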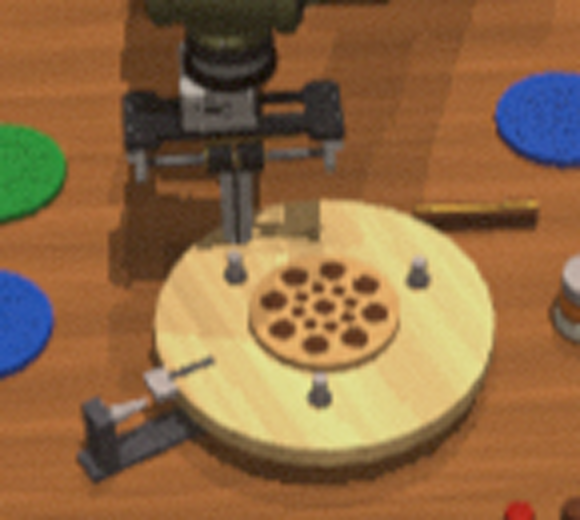

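View pics/g4t.png

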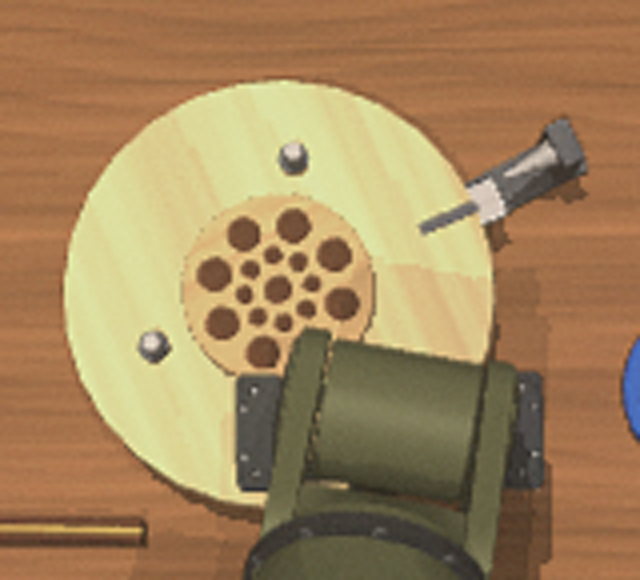

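```bash
python3 -m jog '[{"slide":[0.0021,0.0003,-0.0032],"twist":[0,0,0],"jaw":255},{"slide":[0.0022,0.0003,-0.0031],"twist":[0,0,0],"jaw":255},{"slide":[0,0.0002,0],"twist":[0,0,0],"jaw":255},{"slide":[0,0.0002,0],"twist":[0,0,0],"jaw":255}]'
python3 - <<'E'
from h import *
np.set_printoptions(precision=2,suppress=True)
p=robot.read_camera("scene");p2=robot.read_camera("top");r=wang(p)[0],wang(p2)[0];print(r)
s=robot.state();print(s["time_s"],s["force"],s["tool_pos"])
for n in("wheel_tab","wheel_post","pointer_tip"):
    for q in (p,p2):
        for o in robot.landmark_of(n,q): 
            X=atz(q,o["pixel"],80. if n=="wheel_post" else 51.);print(n,o["confidence"],o["pixel"],X,np.arctan2(*(X[:2]-AX)[::-1]),np.hypot(*(X[:2]-AX)))
x0,y0,x1,y1=200,150,345,280
a=cv2.resize(p["pixels"][220:265,205:275,::-1],None,fx=5.5,fy=5.5,interpolation=cv2.INTER_CUBIC)
b=cv2.resize(p2["pixels"][125:170,300:370,::-1],None,fx=5.5,fy=5.5,interpolation=cv2.INTER_CUBIC)
cv2.imwrite("pics/g5.png",np.hstack([a,b]))
E
```

```text
time_s: 10.52
tool_pos: [498.1, -63.0, 66.4]
tcp_rot: [0.709, 0.014, 0.014, -0.705]
force: [-2.3, -2.2, 7.2]
width: 0.1
(np.float64(0.0077979230670865984), np.float64(-0.005728552155250365))
10.625 [-2.24 -2.21  7.02] [498.1  -62.96  66.37]
wheel_tab 0.8 [234.0, 249.8] [ 666.33 -144.49   51.  ] -1.1370882819788635 170.69633705105477
wheel_tab 0.34 [280.9, 228.0] [584.61  11.73  51.  ] 3.009501078599592 10.075530316963455
wheel_tab 0.82 [336.1, 146.4] [ 673.84 -137.06   51.  ] -1.0776957603700006 167.40754937109526
wheel_post 0.88 [301.4, 214.1] [554.88  82.23  80.  ] 2.075939548319334 82.08099896460327
wheel_post 0.55 [251.0, 196.3] [542.2   82.62  80.  ] 2.1984254279358755 89.22716249031416
pointer_tip 0.62 [235.2, 250.7] [ 670.42 -140.77   51.  ] -1.10591862762036 169.12175182903746
pointer_tip 0.6 [331.4, 148.7] [ 667.93 -124.77   51.  ] -1.07373468043499 153.7814931097754
```

View pics/g5.png

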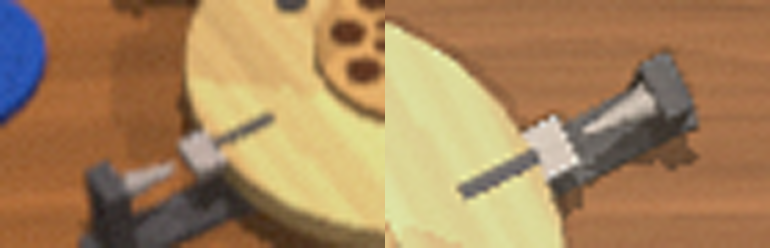

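```bash
python3 -m jog '[{"slide":[0.0012,-0.03,0],"twist":[0,0,0],"jaw":255},{"slide":[0.0015,-0.04,0],"twist":[0,0,0],"jaw":255},{"slide":[0,-0.02,0],"twist":[0,0,0],"jaw":255}]'
python3 - <<'E'
from h import *
np.set_printoptions(precision=2,suppress=True)
for k in range(4):
    p=robot.read_camera("scene");p2=robot.read_camera("top");print(robot.state()["time_s"],wang(p)[0],wang(p2)[0])
    if k==0: robot.look_for("wheel_top",p)
s=robot.state();print(s["time_s"],s["force"],s["tool_pos"])
save(p,"h0.png")
E
```

```text
time_s: 11.3
tool_pos: [496.0, -61.8, 156.5]
tcp_rot: [0.709, 0.013, 0.012, -0.705]
force: [-0.1, 0.1, -0.5]
width: 0.7
11.4 -0.019304379546740247 -0.028479557498232614
11.55 -0.021700385010233525 -0.03136178875888617
11.65 -0.02211599088572846 -0.031409623668528175
11.75 -0.022039595875194662 -0.03129672015720564
11.75 [ 0.19  0.12 -0.39] [495.42 -61.84 154.08]
```

View pics/h0.png

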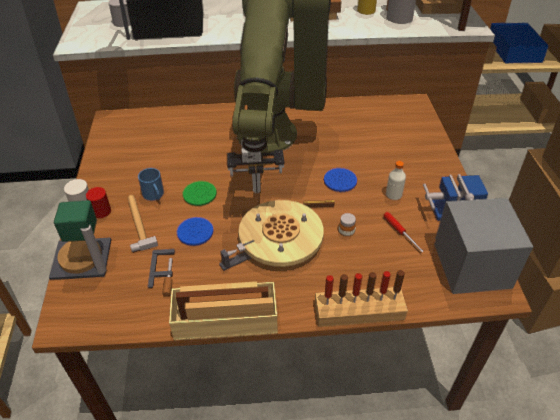

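```bash
python3 - <<'E'
from h import *
np.set_printoptions(precision=3,suppress=True)
p=robot.read_camera("scene");p2=robot.read_camera("top");print(robot.state()["time_s"],wang(p)[0],wang(p2)[0])
a=cv2.resize(p["pixels"][220:265,205:275,::-1],None,fx=5.5,fy=5.5,interpolation=cv2.INTER_CUBIC)
b=cv2.resize(p2["pixels"][125:170,300:370,::-1],None,fx=5.5,fy=5.5,interpolation=cv2.INTER_CUBIC)
cv2.imwrite("pics/h1.png",np.hstack([a,b]))
E
```

```text
11.85 -0.022317746986095344 -0.030896436279884698
```

View pics/h1.png

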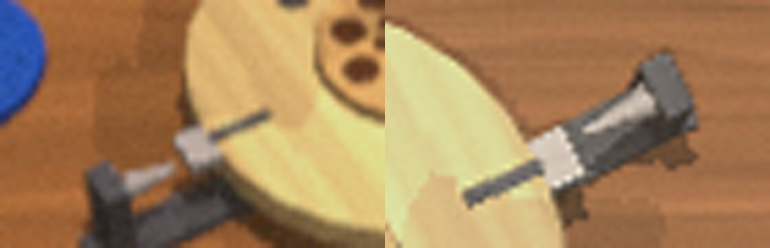

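The wheel is at rest and reads −0.02 to −0.03 rad from the pointer. That is about 4–5 mm (7 mm by eye at worst), inside the 13 mm limit. The finger is clear, so I'm handing in.

```bash
python3 - <<'E'
from workcell import robot
print(robot.close_job(), robot.state()["time_s"])
E
```

```text
the job is handed in; nothing more can be done
the job is handed in; nothing more can be done
```

I handed the job in at about 12 s of the 35 s allowed, with the wheel at rest, the tab at the pointer and the finger clear. No verdict was reported.

- **Flick:** I pushed the tab anticlockwise with the closed fingertips. The wheel reached about 1.9 rad/s and ran untouched for over 4 s, still turning at roughly 1.3 rad/s when I braked.
- **Brake:** I pressed on the top face, and the wheel stopped about 0.4 rad short of the pointer. The press was harder than I meant: it briefly peaked at about 58 N at the wrist, against a limit of 120 N.
- **Nudge:** I dragged the wheel the rest of the way under a light press. I held it at 0.00 ± 0.01 rad from the pointer with about 7 N, then lifted the finger away.
- **Last checks:** When I lifted off, the wheel slipped back slightly and came to rest at −0.022 rad (scene camera) and −0.031 rad (top camera), steady over the last 0.3 s. That is about 4–5 mm off; by eye in the crop it could be up to 7 mm, against the 13 mm limit. I left it there and did not press again.
- **Surroundings:** In the last picture the rose lies flat between the posts, and I saw nothing else on the bench out of place. I judged that by eye and did not measure each object again.
- **Disagreement:** The network's tab and pointer points scattered by several millimetres, up to about 9 mm. I relied on my own measured axis and pointer angle instead.

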